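Swap two bored mallet heads and hold a sighting rod in the bore

ROBOT

A 7-joint arm with a two-finger parallel gripper is mounted at the origin on the work surface. World frame = base frame: x ahead of the robot, y to its left, z up, the work surface at z = 0. Lengths are in mm, angles in rad, forces in N, time in s.
With the tool pointing down it reaches from about 425 to 875 mm from the base axis. Payload 8.4 kg.
Tool frame: the origin (TCP) lies at the very end of the fingers, on their centre line; the grasp point (between the pads) lies 19 mm behind it; z points along the fingers, y is the line along which they close (so a half turn about z gives the same grasp; the last joint's range is limited). The gripper opens to 85 mm and grips with 20 to 120 N. Pads are 22 mm wide; open, the fingers measure 114 mm over their backs; the gripper's body (76 mm by 85 mm) begins 54 mm behind the grasp point. The pads swing forward as they close: fully open they stand 13 mm farther back than shut.
Start: joints at [1.167, 0.333, 0.04, 1.465, -0.013, 1.343, -0.059], TCP at [195.044, -620.018, 231.308] pointing down, gripper open.
Joint ranges: [-2.58, 2.58], [-0.38, 2.09], [-1.3, 1.39], [0.25, 2.4], [-1.5, 4.64], [0.08, 2.09], [-2.65, 2.65]. Speed limits (rad/s): [2.22, 2.22, 2.79, 2.79, 3.14, 3.14, 3.14].

INTERFACE

Orientations are given as a unit quaternion [x, y, z, w].
In Python, from station import r, imaging, ticket gives the robot as it stands. The module is installed in compiled form; this text tells all that it offers.
- The arm moves only by the tool send_rows, never from a script. Its arguments are lists of equal length, an entry for each row: "turn": the turn, a rotation vector about the world's x, y, z scaled (see below), a list of three; "travel": the shift along the world's x, y, z scaled (see below), a list of three; "jaw": the opening, from 0 (shut) to 1 (fully open). A call has exactly 5 rows; each row is the pose to reach, as a shift and turn from the pose commanded when the call began, turning the shorter way round; what a row does not reach only later rows make up. The controller multiplies each number of a shift by 0.5 m and each number of a turn by 360 degrees. A row lasts 1/10 s, in which the tool goes at most 50 mm and 8.59 degrees, less where a joint would pass 70% of its speed; a pose out of reach is approached as far as the arm can. A call with a number of a shift or a turn outside -1 to 1 is refused whole. A call with a gripper value outside its range is refused whole. The fingers move at their own pace and stop on an object; "squeeze" is the grip in N (left out, the last holds). Time passes only in rows, so rows that repeat a pose let the fingers close, or fill a call up. It gives the time, the measured TCP pose, the force, the opening and the grip force at its end, in the units of the state.
- r.observe(): the state, without advancing time (a new reading comes with each control period).
- imaging.get_image(name): name is "side" or "top"; returns (picture, depth): 384x512x3 uint8, blue, green, red; 384x512 float32, mm along the optical axis (not along the pixel's ray), 0 where there is no reading.
- imaging.camera_info(name): a dict with "camera_matrix" (3x3 intrinsics, pixels), "T" (4x4, takes a point from camera to world coordinates). Camera axes: x right, y down, z forward; pixel columns grow to the right and rows downward; lengths in mm; the calibration is good to about 2 mm. A picture is of the moment at which its call begins. camera_info takes no time and is no camera call.
- ticket.sign_off(): hands the job in; it is judged then, once.
The state is a dict: "time_s": time; "joints": joint angles; "qd": joint speeds; "tau": joint torques, N m; "eef_pos": TCP position; "orientation": TCP orientation; "ft_force": force on the tool from outside, world axes, zero at the start; "torque": the same for the moment, N m; "grip_width": opening from 0.0 (shut) to 1.0 (fully open); "gripper_force": force on a finger pad.
Only numpy, scipy, OpenCV 4.12 (cv2) and the standard library are available. Lean on these libraries where they do the work, as an engineer would, in place of code of your own. Each camera call takes 0.05 s, during which the arm holds its last target. There are 200 camera calls.

TASK

Swap the two bored wooden mallet heads, setting them down and never dropping them: the straight-sided one goes from the round steel gauging plate to the middle of the square plywood board, and the bell-shaped one from the board to the middle of the plate, both standing upright, bell wide end up as now. Then lift the sighting rod out of its wooden stand by its handle and lower it about half-way down the bore of the bell-shaped head without touching the head with it. Finish while holding the rod there in the gripper, upright, still and centred in the bore; leave the two chisels and the wood offcut alone.

Things in the scene. Friction and masses are not known exactly. Their poses are not given: they have to be found in the camera images.
- plain_mid (a point): straight-sided mallet head, a loose plain wooden cylinder 54 mm across and 70 mm high, standing upright, bored right through from top to bottom (28 mm hole). The point is its centre, 35 mm above its foot; z is its axis, up. 0.1 to 0.2 kg. Starts on the round steel plate.
- bell_mid (a point): bell-shaped mallet head, loose, turned wood, 80 mm high, standing upright wide end up: a slim neck 42 mm across below, flaring between 22 and 45 mm above its foot to a straight band 56 mm across from there to the top. A round bore 28 mm across runs right through along its axis. The point is its centre, on the bore axis, 40 mm above its foot and 40 mm below the bore's mouth; z is its axis, up. 0.1 to 0.2 kg. Starts on the square board.
- plate_top (a point): centre of the flat top of the gauging plate, a round bare steel plate 100 mm across and 16 mm thick, fixed to the bench, left or right of the middle. The bench between plate and board, on the robot's side of the rod stand, is clear.
- board_top (a point): centre of the flat top of the waiting board, a square plywood board 100 by 100 mm and 16 mm thick, fixed to the bench on the other side.
- stand: rod stand, an upright dark wooden block 64 by 64 mm and 105 mm high, fixed to the bench, with a vertical hole 20 mm across in the centre of its top. The origin is the centre of its underside.
- rod_handle (a point): sighting rod, loose, 0.08 to 0.15 kg: a round handle 27 mm across and 70 mm long (light wood with a brass collar at its foot) on top of a straight steel rod 10 mm across that sticks out 95 mm below the handle. It hangs upright in the stand's hole, the handle's foot resting on the top of the stand, the rod free in the hole by 5 mm all round. The point is the middle of the handle, 130 mm above the rod's tip and 35 mm above the handle's foot; z is the rod's axis, up.
- rod_tip (a point): centre of the lower end of the steel rod.
- chisel_a: loose chisel with a light wooden handle lying on the bench, about 270 mm long, out at the left side; leave alone. The origin is on the bench under the blade end of the handle.
- chisel_b: loose narrow chisel, about 255 mm long, out at the right side; leave alone. Origin as for the other chisel.
- offcut: loose block of pale wood, 110 by 50 by 30 mm, lying at the far right, beyond the plate or board there; leave alone. The origin is the centre of its underside.
- bell_head: the bell-shaped head again; the origin is the centre of its foot.
- plain_head: the straight-sided head again; the origin is the centre of its foot.
- rod: the sighting rod again; the origin is at its tip.
Not all that is in view belongs to the job. What is shaped like the bell_head but pink is not meant. What is shaped like the plain_head but purple is not meant.

How it is judged (in metres and radians):
On the way:
1. the heads stand released and at rest on each other's places, before the rod leaves its stand (horizontal distance between bell_mid and plate_top below 0.02 m and height (world z) of bell_mid between 0.05 and 0.062 m and angle between each of bell_mid, plain_mid's own z axis and vertical below 0.1 rad and horizontal distance between plain_mid and board_top below 0.02 m and height (world z) of plain_mid between 0.045 and 0.057 m and contact force between each of bell_head, plain_head and the fingers below 0.1 N and linear speed of each of bell_head, plain_head below 0.02 m/s and distance of rod_tip from where it was at the start of the episode below 0.03 m), for 0.2 s.
At the end, for the whole second after the job is handed in: Bell head upright on the plate, straight head upright on the board, each within 20 mm of the middle, fingers off both. Rod held in the fingers, still, within 0.1 rad of upright, tip 25 to 60 mm below the bore mouth and within 4 mm of the bore axis, not touching the head (horizontal distance between bell_mid and plate_top below 0.02 m and height (world z) of bell_mid between 0.05 and 0.062 m and angle between each of bell_mid, plain_mid, rod_tip's own z axis and vertical below 0.1 rad and horizontal distance between plain_mid and board_top below 0.02 m and height (world z) of plain_mid between 0.045 and 0.057 m and horizontal distance between rod_tip and bell_mid below 0.004 m and z of rod_tip in the frame of bell_mid between -0.02 and 0.015 m and linear speed of rod below 0.02 m/s and contact force between rod and the fingers above 1 N and contact force between rod and bell_head below 0.2 N and contact force between each of bell_head, plain_head and the fingers below 0.1 N); the arm keeps its last pose, push and grip.
It fails at once if the rod touches a mallet head (contact force between rod and bell_head above 0.2 N or contact force between rod and plain_head above 0.2 N).
It fails at once if a head or the rod is dropped or thrown (faster than 0.7 m/s with no finger on it) ((linear speed of bell_head above 0.7 m/s and contact force between bell_head and the fingers below 0.1 N) or (linear speed of plain_head above 0.7 m/s and contact force between plain_head and the fingers below 0.1 N) or (linear speed of rod above 0.7 m/s and contact force between rod and the fingers below 0.1 N)).
It fails at once if a head is tipped over (angle between any of bell_mid, plain_mid's own z axis and vertical above 0.7 rad).
It fails at once if a chisel or the offcut is moved more than 20 mm (distance of any of chisel_a, chisel_b, offcut from where it was at the start of the episode above 0.02 m).
It also fails if it takes over 72 s, if anything falls off the work surface, if the arm or the gripper's body presses on something with over 40 N, if the wrist force passes 120 N, or if a joint passes its speed limit or range.

## Working session

There is one attempt and no reset: what is moved stays moved. The work goes in short steps, Python scripts to look and compute and a tool call to move; the robot and the scene stay as the last step left them, time stands still between calls to the robot, and variables do not carry over. Pictures are saved under pics/ and viewed, at most 10 in all, crops included, and the job is handed in when it is done.

Besides the shell and the picture viewer there is one more tool, called after ">>>" as name(argument=value, ...), one argument or row to a line, values as JSON. send_rows: Moves the arm, as the interface text tells. Shifts and turns lie within -1 to 1; 1 stands for 0.5 m of shift or 360 degrees of turn. Its arguments: {"type":"object","properties":{"turn":{"type":"array"},"travel":{"type":"array"},"jaw":{"type":"array"},"squeeze":{"type":"number"}},"required":["turn","travel","jaw"]}

```bash
mkdir -p pics
python3 - <<'E'
from station import r, imaging
import cv2,numpy as np
for n in("top","side"):
    p,d=imaging.get_image(n); cv2.imwrite(f"pics/{n}0.png",p); np.save(f"{n}0.npy",d)
    i=imaging.camera_info(n); print(i["camera_matrix"],i["T"].round(3))
s=r.observe(); print(s["time_s"],s["eef_pos"],s["orientation"],s["grip_width"],s["ft_force"])
E
```

```text
[[447.49272719   0.         257.64686059]
 [  0.         447.49272719 193.57264172]
 [  0.           0.           1.        ]] [[ 6.200000e-02 -9.780000e-01  2.000000e-01  3.003390e+02]
 [-9.980000e-01 -6.000000e-02  1.700000e-02 -8.639000e+00]
 [-5.000000e-03 -2.010000e-01 -9.800000e-01  1.210385e+03]
 [ 0.000000e+00  0.000000e+00  0.000000e+00  1.000000e+00]]
[[464.80352902   0.         255.62110669]
 [  0.         464.80352902 191.88842955]
 [  0.           0.           1.        ]] [[-9.17000e-01 -2.45000e-01  3.14000e-01  9.74950e+01]
 [-3.99000e-01  5.63000e-01 -7.24000e-01  9.26753e+02]
 [ 1.00000e-03 -7.89000e-01 -6.14000e-01  8.65267e+02]
 [ 0.00000e+00  0.00000e+00  0.00000e+00  1.00000e+00]]
0.1 [ 194.90675695 -619.62692545  230.49896488] [ 9.88409760e-01  1.51807615e-01 -1.61687189e-04 -7.53451813e-04] 0.9953761797147218 [-0.36359793 -0.25862065  0.66300758]
```

View pics/top0.png

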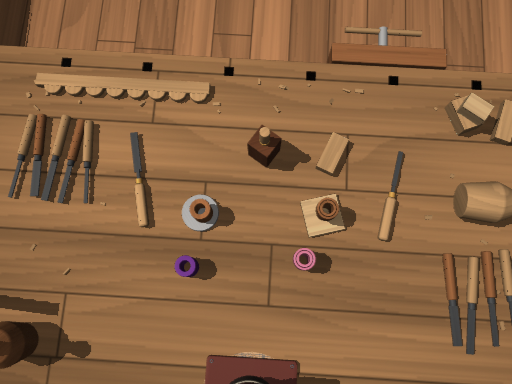

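View pics/side0.png

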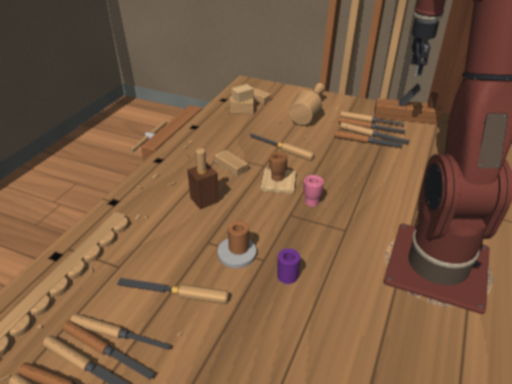

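The top view shows the plate at (200,213) with the plain head at (201,210). The board is at (323,215) with the bell at (327,208), and the stand with its handle is at (264,140). The pink and purple decoys are at (304,259) and (187,266), on the robot's side, and the chisels are at (140,180) and (393,195). The side view agrees.

```bash
cat > h.py <<'E'
from station import r, imaging
import cv2,numpy as np
def cloud(n,d):
    i=imaging.camera_info(n);K=i["camera_matrix"];v,u=np.mgrid[:384,:512]
    c=np.stack([(u-K[0,2])/K[0,0]*d,(v-K[1,2])/K[1,1]*d,d],-1)
    return c@i["T"][:3,:3].T+i["T"][:3,3]
def ray(n,px,z):
    i=imaging.camera_info(n);T=i["T"]
    p=cv2.undistortPoints(np.float32(px).reshape(-1,1,2),i["camera_matrix"],None).reshape(-1,2)
    w=np.c_[p,np.ones(len(p))]@T[:3,:3].T
    return (T[:3,3]+w*((z-T[2,3])/w[:,2])[:,None])[:,:2]
def blob(n,d,c,rad,z,tol=8,mask=None):
    """largest blob at height z within rad mm of c: outer contour rayed to plane z"""
    W=cloud(n,d);m=(abs(W[...,2]-z)<tol)&(np.hypot(W[...,0]-c[0],W[...,1]-c[1])<rad)&(d>0)
    if mask is not None:m&=mask
    cs,_=cv2.findContours(m.astype(np.uint8),cv2.RETR_EXTERNAL,cv2.CHAIN_APPROX_NONE)
    k=max(cs,key=len).reshape(-1,2); P=ray(n,k,z)
    (x,y),rr=cv2.minEnclosingCircle(np.float32(P)); e=cv2.fitEllipse(np.float32(P))
    q=cv2.minAreaRect(np.float32(P))
    return dict(n=len(k),zmed=round(float(np.median(W[m][:,2])),1),circ=np.round([x,y,rr],1),ell=np.round([*e[0],*e[1]],1),rect=np.round([*q[0],*q[1],q[2]],1))
E
python3 - <<'E'
from h import *
px=dict(plain=((201,210),86,45),bell=((327,208),96,45),plate=((200,213),16,70),board=((323,215),16,85),handle=((264,133),175,40),stand=((264,145),105,60),pink=((304,259),80,45),purple=((187,266),70,45),offcut=((334,154),30,80))
for k,(p,z,rad) in px.items():
    c=ray("top",[p],z)[0]
    for n in("top","side"):
        try: print(k,n,c.round(),blob(n,np.load(n+"0.npy"),c,rad,z,6))
        except Exception as e: print(k,n,e)
E
```

```text
plain top [479. 152.] {'n': 57, 'zmed': 84.9, 'circ': array([481.2, 156.9,  27.2]), 'ell': array([482. , 156.7,  50.3,  52. ]), 'rect': array([482.3, 156.6,  52. ,  51.5,  68.3])}
plain side [479. 152.] {'n': 54, 'zmed': 85.6, 'circ': array([478.5, 158.4,  29.6]), 'ell': array([479.5, 158.4,  51.5,  56.1]), 'rect': array([479.9, 159. ,  57.1,  52.4,  79.9])}
bell top [ 502. -166.] {'n': 62, 'zmed': 94.3, 'circ': array([ 501.9, -167.3,   27.8]), 'ell': array([ 502.1, -167. ,   52.1,   53.7]), 'rect': array([ 501.8, -167.4,   51.2,   53.4,    3.5])}
bell side [ 502. -166.] {'n': 46, 'zmed': 95.1, 'circ': array([ 498.2, -163.2,   32.6]), 'ell': array([ 499.2, -164.9,   54.4,   58.8]), 'rect': array([ 498.6, -164.9,   56. ,   59.8,    1.8])}
plate top [481. 164.] {'n': 103, 'zmed': 15.1, 'circ': array([483.4, 165.1,  50.4]), 'ell': array([483.5, 165.8,  96.6,  97.4]), 'rect': array([483. , 164.9,  95.7,  97.7,   3.5])}
plate side [481. 164.] {'n': 117, 'zmed': 16.0, 'circ': array([480.5, 168.3,  52.4]), 'ell': array([480.3, 169.6,  93.4,  97.8]), 'rect': array([479.5, 171. ,  95.8,  96.6
[... 1572 characters left out ...]
 array([337.1, 183.7,  27. ]), 'ell': array([337.4, 183.6,  51.7,  52. ]), 'rect': array([336.8, 183.2,  52.3,  52.4,  49.3])}
purple side [336. 177.] {'n': 60, 'zmed': 69.6, 'circ': array([333.6, 186.4,  29.9]), 'ell': array([334.5, 185.4,  51.6,  56.4]), 'rect': array([333.8, 186.6,  49.9,  58.8,  21.3])}
offcut top [ 665. -190.] {'n': 101, 'zmed': 29.5, 'circ': array([ 669.4, -185.6,   58.8]), 'ell': array([ 669.4, -184.8,   53.8,  135.7]), 'rect': array([ 669.3, -184.9,   49.6,  111. ,   67.3])}
offcut side [ 665. -190.] {'n': 74, 'zmed': 30.3, 'circ': array([ 666.7, -183.5,   60. ]), 'ell': array([ 666.5, -183.5,   57.7,  132.8]), 'rect': array([ 667.1, -182.3,   56.3,  113.6,   67.2])}
```

>>> send_rows(
  turn=[
    [0, 0, 0],
    [0, 0, 0],
    [0, 0, 0],
    [0, 0, 0],
    [0, 0, 0],
  ],
  travel=[
    [0.053, 0.079, 0],
    [0.106, 0.158, 0],
    [0.159, 0.237, 0],
    [0.212, 0.316, 0],
    [0.265, 0.395, 0],
  ],
  jaw=[1, 1, 1, 1, 1],
  squeeze=40,
)

```text
time_s: 0.6
eef_pos: [328.2, -420.6, 231.0]
orientation: [0.988, 0.152, -0.0, -0.0]
ft_force: [1.3, 0.6, 0.3]
grip_width: 0.994
gripper_force: 0.0
```

>>> send_rows(
  turn=[
    [0, 0, 0],
    [0, 0, 0],
    [0, 0, 0],
    [0, 0, 0],
    [0, 0, 0],
  ],
  travel=[
    [0.049, 0.073, -0.02],
    [0.099, 0.147, -0.04],
    [0.148, 0.22, -0.06],
    [0.198, 0.293, -0.08],
    [0.247, 0.366, -0.1],
  ],
  jaw=[1, 1, 1, 1, 1],
)

```text
time_s: 1.1
eef_pos: [451.6, -237.8, 180.8]
orientation: [0.988, 0.152, -0.0, 0.0]
ft_force: [0.7, -0.7, -0.4]
grip_width: 0.997
gripper_force: 0.0
```

>>> send_rows(
  turn=[
    [0, 0, 0],
    [0, 0, 0],
    [0, 0, 0],
    [0, 0, 0],
    [0, 0, 0],
  ],
  travel=[
    [0.05, 0.075, 0],
    [0.099, 0.147, 0],
    [0.099, 0.147, -0.02],
    [0.099, 0.147, -0.06],
    [0.099, 0.147, -0.06],
  ],
  jaw=[1, 1, 1, 1, 1],
)

```text
time_s: 1.6
eef_pos: [498.7, -165.7, 148.7]
orientation: [0.988, 0.152, -0.002, -0.001]
ft_force: [0.2, -1.0, -0.9]
grip_width: 0.998
gripper_force: 0.0
```

>>> send_rows(
  turn=[
    [0, 0, 0],
    [0, 0, 0],
    [0, 0, 0],
    [0, 0, 0],
    [0, 0, 0],
  ],
  travel=[
    [0, 0, -0.06],
    [0, 0, -0.12],
    [0, 0, -0.17],
    [0, 0, -0.186],
    [0, 0, -0.186],
  ],
  jaw=[1, 1, 1, 1, 1],
)

```text
time_s: 2.1
eef_pos: [499.9, -166.3, 57.9]
orientation: [0.988, 0.151, -0.001, -0.0]
ft_force: [-0.5, 0.2, 0.8]
grip_width: 0.997
gripper_force: 0.0
```

>>> send_rows(
  turn=[
    [0, 0, 0],
    [0, 0, 0],
    [0, 0, 0],
    [0, 0, 0],
    [0, 0, 0],
  ],
  travel=[
    [0, 0, 0],
    [0, 0, 0],
    [0, 0, 0],
    [0, 0, 0],
    [0, 0, 0],
  ],
  jaw=[0.8, 0.7, 0.6, 0.5, 0.5],
)

```text
time_s: 2.6
eef_pos: [502.0, -166.5, 60.3]
orientation: [0.988, 0.152, 0.001, 0.001]
ft_force: [-0.5, -0.1, 7.9]
grip_width: 0.636
gripper_force: 40.6
```

>>> send_rows(
  turn=[
    [0, 0, 0],
    [0, 0, 0],
    [0, 0, 0],
    [0, 0, 0],
    [0, 0, 0],
  ],
  travel=[
    [0, 0, 0.03],
    [0, 0, 0.08],
    [-0.004, 0.07, 0.1],
    [-0.01, 0.15, 0.1],
    [-0.015, 0.23, 0.1],
  ],
  jaw=[0.4, 0.4, 0.4, 0.4, 0.4],
)

```text
time_s: 3.1
eef_pos: [493.3, -50.0, 110.2]
orientation: [0.988, 0.151, 0.001, 0.0]
ft_force: [1.1, -0.1, -1.6]
grip_width: 0.634
gripper_force: 42.5
```

>>> send_rows(
  turn=[
    [0, 0, 0],
    [0, 0, 0],
    [0, 0, 0],
    [0, 0, 0],
    [0, 0, 0],
  ],
  travel=[
    [-0.005, 0.08, -0.03],
    [-0.005, 0.1, -0.08],
    [-0.005, 0.1, -0.11],
    [-0.005, 0.1, -0.125],
    [-0.005, 0.1, -0.128],
  ],
  jaw=[0.4, 0.4, 0.4, 0.4, 0.4],
)

```text
time_s: 3.6
eef_pos: [490.4, -1.3, 44.4]
orientation: [0.988, 0.152, -0.0, -0.0]
ft_force: [-0.5, 0.5, 0.0]
grip_width: 0.632
gripper_force: 42.7
```

>>> send_rows(
  turn=[
    [0, 0, 0],
    [0, 0, 0],
    [0, 0, 0],
    [0, 0, 0],
    [0, 0, 0],
  ],
  travel=[
    [0, 0, -0.003],
    [0, 0, -0.003],
    [0, 0, -0.003],
    [0, 0, -0.003],
    [0, 0, -0.003],
  ],
  jaw=[0.4, 0.7, 0.9, 1, 1],
)

```text
time_s: 4.1
eef_pos: [490.7, -1.2, 43.1]
orientation: [0.988, 0.152, 0.0, 0.0]
ft_force: [-0.6, -0.6, -0.1]
grip_width: 0.999
gripper_force: 0.0
```

>>> send_rows(
  turn=[
    [0, 0, 0],
    [0, 0, 0],
    [0, 0, 0],
    [0, 0, 0],
    [0, 0, 0],
  ],
  travel=[
    [0, 0, 0.04],
    [0, 0, 0.13],
    [0, 0.02, 0.2],
    [-0.01, 0.1, 0.22],
    [-0.015, 0.19, 0.22],
  ],
  jaw=[1, 1, 1, 1, 1],
)

```text
time_s: 4.6
eef_pos: [484.3, 93.9, 155.3]
orientation: [0.989, 0.15, 0.002, 0.001]
ft_force: [1.3, 0.1, -0.8]
grip_width: 0.999
gripper_force: 0.0
```

>>> send_rows(
  turn=[
    [0, 0, 0],
    [0, 0, 0],
    [0, 0, 0],
    [0, 0, 0],
    [0, 0, 0],
  ],
  travel=[
    [-0.003, 0.08, 0],
    [-0.005, 0.126, 0],
    [-0.005, 0.126, -0.06],
    [-0.005, 0.126, -0.08],
    [-0.005, 0.126, -0.08],
  ],
  jaw=[1, 1, 1, 1, 1],
)

```text
time_s: 5.1
eef_pos: [479.4, 156.0, 111.3]
orientation: [0.988, 0.152, -0.002, 0.0]
ft_force: [0.6, -0.3, -0.4]
grip_width: 1.001
gripper_force: 0.0
```

>>> send_rows(
  turn=[
    [0, 0, 0],
    [0, 0, 0],
    [0, 0, 0],
    [0, 0, 0],
    [0, 0, 0],
  ],
  travel=[
    [0, 0, -0.06],
    [0, 0, -0.12],
    [0, 0, -0.145],
    [0, 0, -0.152],
    [0, 0, -0.152],
  ],
  jaw=[1, 1, 1, 1, 1],
)

```text
time_s: 5.6
eef_pos: [481.0, 156.9, 37.5]
orientation: [0.988, 0.152, 0.0, -0.0]
ft_force: [0.6, 0.3, 0.3]
grip_width: 1.002
gripper_force: 0.0
```

>>> send_rows(
  turn=[
    [0, 0, 0],
    [0, 0, 0],
    [0, 0, 0],
    [0, 0, 0],
    [0, 0, 0],
  ],
  travel=[
    [0, 0, 0],
    [0, 0, 0],
    [0, 0, 0],
    [0, 0, 0],
    [0, 0, 0],
  ],
  jaw=[0.8, 0.7, 0.6, 0.5, 0.4],
)

```text
time_s: 6.1
eef_pos: [481.3, 157.1, 38.0]
orientation: [0.988, 0.152, 0.001, 0.0]
ft_force: [-1.5, -1.6, 7.7]
grip_width: 0.617
gripper_force: 40.9
```

>>> send_rows(
  turn=[
    [0, 0, 0],
    [0, 0, 0],
    [0, 0, 0],
    [0, 0, 0],
    [0, 0, 0],
  ],
  travel=[
    [0, 0, 0.04],
    [0, 0, 0.11],
    [0, 0, 0.19],
    [0.003, -0.07, 0.22],
    [0.006, -0.15, 0.22],
  ],
  jaw=[0.4, 0.4, 0.4, 0.4, 0.4],
)

```text
time_s: 6.6
eef_pos: [485.1, 83.1, 150.2]
orientation: [0.988, 0.154, 0.003, 0.0]
ft_force: [0.5, -0.5, -2.1]
grip_width: 0.611
gripper_force: 42.9
```

>>> send_rows(
  turn=[
    [0, 0, 0],
    [0, 0, 0],
    [0, 0, 0],
    [0, 0, 0],
    [0, 0, 0],
  ],
  travel=[
    [0.004, -0.09, 0],
    [0.008, -0.18, 0],
    [0.012, -0.27, 0],
    [0.016, -0.36, 0],
    [0.02, -0.44, 0],
  ],
  jaw=[0.4, 0.4, 0.4, 0.4, 0.4],
)

```text
time_s: 7.1
eef_pos: [493.2, -140.4, 147.3]
orientation: [0.988, 0.151, 0.0, 0.0]
ft_force: [1.2, -0.1, -1.7]
grip_width: 0.615
gripper_force: 42.8
```

>>> send_rows(
  turn=[
    [0, 0, 0],
    [0, 0, 0],
    [0, 0, 0],
    [0, 0, 0],
    [0, 0, 0],
  ],
  travel=[
    [0.004, -0.051, -0.02],
    [0.004, -0.051, -0.1],
    [0.004, -0.051, -0.17],
    [0.004, -0.051, -0.21],
    [0.004, -0.051, -0.214],
  ],
  jaw=[0.4, 0.4, 0.4, 0.4, 0.4],
)

```text
time_s: 7.6
eef_pos: [494.4, -163.2, 38.1]
orientation: [0.988, 0.152, -0.001, -0.001]
ft_force: [-0.2, 1.0, -1.0]
grip_width: 0.61
gripper_force: 42.1
```

>>> send_rows(
  turn=[
    [0, 0, 0],
    [0, 0, 0],
    [0, 0, 0],
    [0, 0, 0],
    [0, 0, 0],
  ],
  travel=[
    [0, 0, -0.004],
    [0, 0, -0.006],
    [0, 0, -0.006],
    [0, 0, -0.006],
    [0, 0, -0.006],
  ],
  jaw=[0.4, 0.4, 0.7, 0.9, 1],
)

```text
time_s: 8.1
eef_pos: [496.0, -163.7, 37.5]
orientation: [0.988, 0.152, 0.0, 0.0]
ft_force: [-0.2, -0.0, -0.1]
grip_width: 0.989
gripper_force: 0.0
```

>>> send_rows(
  turn=[
    [0, 0, 0],
    [0, 0, 0],
    [0, 0, 0],
    [0, 0, 0],
    [0, 0, 0],
  ],
  travel=[
    [0, 0, 0],
    [0, 0, 0.05],
    [0, 0, 0.14],
    [0, 0.03, 0.19],
    [-0.002, 0.11, 0.19],
  ],
  jaw=[1, 1, 1, 1, 1],
)

```text
time_s: 8.6
eef_pos: [496.9, -111.7, 135.8]
orientation: [0.989, 0.149, 0.003, 0.002]
ft_force: [1.3, 0.7, -0.9]
grip_width: 1.002
gripper_force: 0.0
```

>>> send_rows(
  turn=[
    [0, 0, 0],
    [0, 0, 0],
    [0, 0, 0],
    [0, 0, 0],
    [0, 0, 0],
  ],
  travel=[
    [-0.004, 0.09, 0],
    [-0.008, 0.18, 0],
    [-0.009, 0.215, 0],
    [-0.009, 0.215, 0],
    [-0.009, 0.215, 0],
  ],
  jaw=[1, 1, 1, 1, 1],
)

```text
time_s: 9.1
eef_pos: [490.1, -1.5, 131.9]
orientation: [0.988, 0.152, 0.0, 0.0]
ft_force: [0.2, -0.1, -0.5]
grip_width: 1.004
gripper_force: 0.0
```

Run:
```python
from h import *
for n in("top","side"):
    p,d=imaging.get_image(n); cv2.imwrite(f"pics/{n}1.png",p); np.save(n+"1.npy",d)
    for k,c,z,rad in(("plain",(495,-163),86,45),("bell",(490,0),80,40)):
        try: print(n,k,blob(n,d,c,rad,z,6))
        except Exception as e: print(n,k,e)
print(r.observe()["eef_pos"])
```

```text
top plain {'n': 59, 'zmed': 84.8, 'circ': array([ 497.1, -162.1,   26.9]), 'ell': array([ 497. , -162.4,   50.4,   52. ]), 'rect': array([ 496.8, -162.6,   49. ,   51.3,    3.5])}
top bell max() iterable argument is empty
side plain {'n': 43, 'zmed': 85.5, 'circ': array([ 494.5, -159.9,   31.1]), 'ell': array([ 494.5, -160.8,   51.9,   58.6]), 'rect': array([ 494.9, -160.4,   51.5,   58.7,   23.6])}
side bell {'n': 48, 'zmed': 79.1, 'circ': array([488.5,  -1.1,  30. ]), 'ell': array([488.2,  -0.9,  53.1,  57.2]), 'rect': array([488.9,  -1.6,  52.4,  58.1,  23.5])}
[490.08728442  -2.52788079 131.75134304]
```

>>> send_rows(
  turn=[
    [0, 0, 0],
    [0, 0, 0],
    [0, 0, 0],
    [0, 0, 0],
    [0, 0, 0],
  ],
  travel=[
    [0, 0, -0.06],
    [0, 0, -0.12],
    [0, 0, -0.165],
    [0, 0, -0.177],
    [0, 0, -0.177],
  ],
  jaw=[1, 1, 1, 1, 1],
)

```text
time_s: 9.7
eef_pos: [489.5, -1.9, 42.8]
orientation: [0.989, 0.151, -0.001, -0.0]
ft_force: [0.6, 0.5, 1.1]
grip_width: 0.998
gripper_force: 0.0
```

>>> send_rows(
  turn=[
    [0, 0, 0],
    [0, 0, 0],
    [0, 0, 0],
    [0, 0, 0],
    [0, 0, 0],
  ],
  travel=[
    [0, 0, 0],
    [0, 0, 0],
    [0, 0, 0],
    [0, 0, 0],
    [0, 0, 0],
  ],
  jaw=[0.8, 0.7, 0.6, 0.5, 0.4],
)

```text
time_s: 10.2
eef_pos: [491.5, -1.2, 45.1]
orientation: [0.988, 0.152, 0.002, 0.001]
ft_force: [-1.2, -1.7, 6.9]
grip_width: 0.637
gripper_force: 40.7
```

>>> send_rows(
  turn=[
    [0, 0, 0],
    [0, 0, 0],
    [0, 0, 0],
    [0, 0, 0],
    [0, 0, 0],
  ],
  travel=[
    [0, 0, 0.03],
    [0, 0, 0.08],
    [-0.004, 0.07, 0.11],
    [-0.01, 0.15, 0.11],
    [-0.015, 0.23, 0.11],
  ],
  jaw=[0.4, 0.4, 0.4, 0.4, 0.4],
)

```text
time_s: 10.7
eef_pos: [483.1, 115.0, 99.7]
orientation: [0.989, 0.151, 0.001, 0.0]
ft_force: [-0.0, 0.4, -2.7]
grip_width: 0.637
gripper_force: 42.5
```

>>> send_rows(
  turn=[
    [0, 0, 0],
    [0, 0, 0],
    [0, 0, 0],
    [0, 0, 0],
    [0, 0, 0],
  ],
  travel=[
    [-0.002, 0.08, 0],
    [-0.002, 0.106, -0.01],
    [-0.002, 0.106, -0.05],
    [-0.002, 0.106, -0.07],
    [-0.002, 0.106, -0.074],
  ],
  jaw=[0.4, 0.4, 0.4, 0.4, 0.4],
)

```text
time_s: 11.2
eef_pos: [481.4, 166.9, 61.0]
orientation: [0.988, 0.152, -0.0, -0.0]
ft_force: [-0.7, 1.7, 5.3]
grip_width: 0.638
gripper_force: 42.9
```

>>> send_rows(
  turn=[
    [0, 0, 0],
    [0, 0, 0],
    [0, 0, 0],
    [0, 0, 0],
    [0, 0, 0],
  ],
  travel=[
    [0, 0, 0],
    [0, 0, 0],
    [0, 0, 0],
    [0, 0, 0],
    [0, 0, 0],
  ],
  jaw=[0.4, 0.6, 0.8, 1, 1],
)

```text
time_s: 11.7
eef_pos: [481.8, 166.9, 61.6]
orientation: [0.988, 0.152, 0.0, 0.0]
ft_force: [0.1, -0.7, 0.5]
grip_width: 1.0
gripper_force: 0.0
```

>>> send_rows(
  turn=[
    [0, 0, 0],
    [0, 0, 0],
    [0, 0, 0],
    [0, 0, 0],
    [0, 0, 0],
  ],
  travel=[
    [0, 0, 0],
    [0, 0, 0.04],
    [0, 0, 0.12],
    [0, 0, 0.21],
    [0, 0, 0.29],
  ],
  jaw=[1, 1, 1, 1, 1],
)

```text
time_s: 12.2
eef_pos: [481.4, 167.2, 208.4]
orientation: [0.988, 0.152, 0.0, -0.0]
ft_force: [1.0, 0.2, -0.3]
grip_width: 1.005
gripper_force: 0.0
```

>>> send_rows(
  turn=[
    [0, 0, 0],
    [0, 0, 0],
    [0, 0, 0],
    [0, 0, 0],
    [0, 0, 0],
  ],
  travel=[
    [0.06, -0.054, 0],
    [0.12, -0.108, 0],
    [0.18, -0.16, 0],
    [0.24, -0.21, 0],
    [0.3, -0.27, 0],
  ],
  jaw=[1, 1, 1, 1, 1],
)

```text
time_s: 12.7
eef_pos: [632.6, 31.5, 206.3]
orientation: [0.988, 0.152, 0.0, -0.0]
ft_force: [-0.2, 0.8, 0.7]
grip_width: 1.001
gripper_force: 0.0
```

Run:
```python
from h import *
for n in("top","side"):
    p,d=imaging.get_image(n); cv2.imwrite(f"pics/{n}2.png",p); np.save(n+"2.npy",d)
    for k,c,z,rad in(("plain",(495,-163),86,45),("bell",(481,167),96,45),("plate",(481,167),16,70),("handle",(664,4),175,25)):
        try: print(n,k,blob(n,d,c,rad,z,6))
        except Exception as e: print(n,k,e)
print(r.observe()["eef_pos"])
cv2.imwrite("pics/both2.png",np.hstack([cv2.imread("pics/top2.png")[80:300,130:400],cv2.imread("pics/side2.png")[80:300,130:400]]))
```

```text
top plain {'n': 57, 'zmed': 85.0, 'circ': array([ 496.8, -162.7,   26.8]), 'ell': array([ 497.5, -164.4,   46.7,   52. ]), 'rect': array([ 498.2, -165.9,   51.5,   45.8,   17.9])}
top bell {'n': 60, 'zmed': 94.2, 'circ': array([481.6, 163.9,  27.9]), 'ell': array([481.5, 163.9,  52.8,  53.8]), 'rect': array([481.4, 163. ,  51.3,  53.5,   3.5])}
top plate {'n': 103, 'zmed': 15.1, 'circ': array([483.7, 165.6,  50. ]), 'ell': array([483.6, 165.8,  96.7,  97.5]), 'rect': array([483. , 164.9,  95.7,  97.7,   3.5])}
top handle max() iterable argument is empty
side plain {'n': 42, 'zmed': 85.6, 'circ': array([ 493.8, -160.9,   30.4]), 'ell': array([ 494.6, -161.3,   51.4,   57.6]), 'rect': array([ 494.9, -160.5,   51.1,   59. ,   22.1])}
side bell {'n': 58, 'zmed': 94.9, 'circ': array([478.8, 167. ,  30.4]), 'ell': array([478.8, 166.8,  53.2,  58.6]), 'rect': array([478.8, 166.6,  51.9,  58.6,  24.3])}
side plate {'n': 117, 'zmed': 16.0, 'circ': array([480.2, 168.8,  52.9]), 'ell': array([479.8, 170.7,  94.5,  95.5]), 'rect': array([478.7, 172.7,  95.8,  92.8,  23.5])}
side handle {'n': 16, 'zmed': 170.9, 'circ': array([661.4,  14.3,  11.6]), 'ell': array([661.2,  14.1,  13.8,  20.9]), 'rect': array([661.5,  16.7,  10.2,  22.5,  87.1])}
[634.30855904  25.48128254 204.99250654]
```

View pics/both2.png

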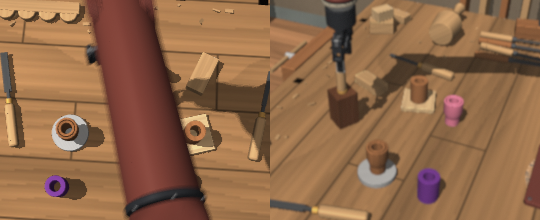

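The picture shows the bell, wide end up, on the plate and the straight head on the board. Both match the measurements.

>>> send_rows(
  turn=[
    [0, 0, 0],
    [0, 0, 0],
    [0, 0, 0],
    [0, 0, 0],
    [0, 0, 0],
  ],
  travel=[
    [0.045, -0.04, 0],
    [0.065, -0.056, 0],
    [0.065, -0.056, 0],
    [0.065, -0.056, 0],
    [0.065, -0.056, 0],
  ],
  jaw=[1, 1, 1, 1, 1],
)

```text
time_s: 13.3
eef_pos: [663.4, 5.4, 206.5]
orientation: [0.988, 0.153, -0.0, -0.0]
ft_force: [0.3, -1.2, 0.4]
grip_width: 1.002
gripper_force: 0.0
```

Run:
```python
from h import *
print(r.observe()["eef_pos"])
```

```text
[663.39048823   5.38063982 206.50545728]
```

>>> send_rows(
  turn=[
    [0, 0, 0],
    [0, 0, 0],
    [0, 0, 0],
    [0, 0, 0],
    [0, 0, 0],
  ],
  travel=[
    [0, 0, -0.06],
    [0, 0, -0.12],
    [0, 0, -0.15],
    [0, 0, -0.162],
    [0, 0, -0.162],
  ],
  jaw=[1, 1, 1, 1, 1],
)

```text
time_s: 13.8
eef_pos: [663.8, 4.4, 125.3]
orientation: [0.988, 0.152, -0.0, -0.0]
ft_force: [0.2, 0.1, 0.2]
grip_width: 1.0
gripper_force: 0.0
```

>>> send_rows(
  turn=[
    [0, 0, 0],
    [0, 0, 0],
    [0, 0, 0],
    [0, 0, 0],
    [0, 0, 0],
  ],
  travel=[
    [0, 0, 0],
    [0, 0, 0],
    [0, 0, 0],
    [0, 0, 0],
    [0, 0, 0],
  ],
  jaw=[0.8, 0.6, 0.45, 0.35, 0.25],
)

```text
time_s: 14.3
eef_pos: [664.4, 3.8, 126.0]
orientation: [0.988, 0.152, 0.0, 0.0]
ft_force: [-0.4, -1.2, 3.2]
grip_width: 0.307
gripper_force: 39.0
```

>>> send_rows(
  turn=[
    [0, 0, 0],
    [0, 0, 0],
    [0, 0, 0],
    [0, 0, 0],
    [0, 0, 0],
  ],
  travel=[
    [0, 0, 0],
    [0, 0, 0],
    [0, 0, 0],
    [0, 0, 0],
    [0, 0, 0],
  ],
  jaw=[0.2, 0.15, 0.1, 0.1, 0.1],
)

```text
time_s: 14.8
eef_pos: [664.4, 3.8, 125.9]
orientation: [0.988, 0.152, 0.0, 0.0]
ft_force: [-1.2, -1.4, 5.9]
grip_width: 0.307
gripper_force: 39.1
```

>>> send_rows(
  turn=[
    [0, 0, 0],
    [0, 0, 0],
    [0, 0, 0],
    [0, 0, 0],
    [0, 0, 0],
  ],
  travel=[
    [0, 0, 0.03],
    [0, 0, 0.08],
    [0, 0, 0.14],
    [0, 0, 0.2],
    [0, 0, 0.25],
  ],
  jaw=[0.1, 0.1, 0.1, 0.1, 0.1],
  squeeze=60,
)

```text
time_s: 15.3
eef_pos: [664.0, 4.3, 252.7]
orientation: [0.988, 0.152, 0.0, -0.0]
ft_force: [0.8, -0.6, -0.9]
grip_width: 0.305
gripper_force: 58.8
```

>>> send_rows(
  turn=[
    [0, 0, 0],
    [0, 0, 0],
    [0, 0, 0],
    [0, 0, 0],
    [0, 0, 0],
  ],
  travel=[
    [0, 0, 0.02],
    [-0.05, 0.045, 0.04],
    [-0.1, 0.09, 0.05],
    [-0.15, 0.13, 0.05],
    [-0.2, 0.18, 0.05],
  ],
  jaw=[0.1, 0.1, 0.1, 0.1, 0.1],
)

```text
time_s: 15.8
eef_pos: [562.7, 94.1, 274.7]
orientation: [0.988, 0.151, -0.001, 0.0]
ft_force: [0.0, -0.1, -0.3]
grip_width: 0.301
gripper_force: 58.8
```

>>> send_rows(
  turn=[
    [0, 0, 0],
    [0, 0, 0],
    [0, 0, 0],
    [0, 0, 0],
    [0, 0, 0],
  ],
  travel=[
    [-0.05, 0.045, 0],
    [-0.1, 0.09, 0],
    [-0.14, 0.12, 0],
    [-0.165, 0.142, 0],
    [-0.165, 0.142, 0],
  ],
  jaw=[0.1, 0.1, 0.1, 0.1, 0.1],
)

```text
time_s: 16.3
eef_pos: [480.0, 166.7, 275.4]
orientation: [0.988, 0.153, -0.0, 0.0]
ft_force: [0.7, 0.2, -1.8]
grip_width: 0.302
gripper_force: 58.9
```

>>> send_rows(
  turn=[
    [0, 0, 0],
    [0, 0, 0],
    [0, 0, 0],
    [0, 0, 0],
    [0, 0, 0],
  ],
  travel=[
    [0, 0, 0],
    [0, 0, 0],
    [0, 0, 0],
    [0, 0, 0],
    [0, 0, 0],
  ],
  jaw=[0.1, 0.1, 0.1, 0.1, 0.1],
)

```text
time_s: 16.8
eef_pos: [481.8, 164.7, 275.2]
orientation: [0.988, 0.152, -0.0, -0.0]
ft_force: [0.4, -0.5, -1.0]
grip_width: 0.302
gripper_force: 58.9
```

Run:
```python
from h import *
s=r.observe();print(s["eef_pos"],s["orientation"],s["grip_width"])
P=[]
for n in("top","side"):
    p,d=imaging.get_image(n); cv2.imwrite(f"pics/{n}3.png",p); np.save(n+"3.npy",d)
    K=imaging.camera_info(n);T=K["T"];w=T[:3,:3].T@(np.array([481,166,160])-T[:3,3]);u,v=(K["camera_matrix"]@w)[:2]/w[2];u,v=int(u),int(v)
    c=p[max(v-75,0):v+75,max(u-65,0):u+65]; print(n,max(u-65,0),max(v-75,0)); P.append(cv2.resize(c,(390,450),interpolation=cv2.INTER_NEAREST))
cv2.imwrite("pics/both3.png",np.hstack(P))
```

```text
[481.81245415 164.68372508 275.16235752] [ 9.88454143e-01  1.51520215e-01 -1.33351789e-04 -1.20353848e-04] 0.3018148631050891
top 126 128
side 170 131
```

View pics/both3.png

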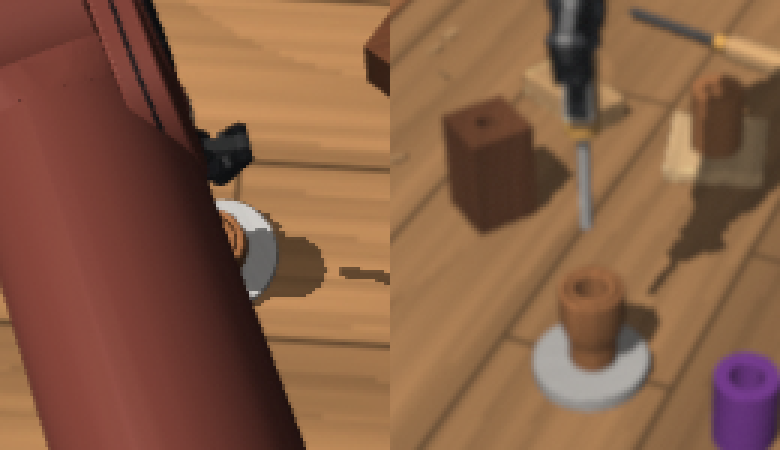

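The side view shows the rod hanging upright with its tip at about (235,207), above the bell's mouth at about (237,226). The top view is blocked by the arm. I'll measure the rod and the mouth in the side view.

```bash
cat >> h.py <<'E'
def rod(d,c,z0,z1,n="side"):
    """rod axis points from a view: central depth, surface pushed back by the radius"""
    W=cloud(n,d);T=imaging.camera_info(n)["T"]
    m=(np.hypot(W[...,0]-c[0],W[...,1]-c[1])<30)&(W[...,2]>z0)&(W[...,2]<z1)&(d>0)
    out=[]
    for v in np.unique(np.where(m)[0]):
        u=np.where(m[v])[0]; q=W[v,u]; h=q.mean(0)-T[:3,3]; h[2]=0; h/=np.linalg.norm(h)
        out.append([v,len(u),u.mean(),*(np.median(q,0)+h*4.0)])
    return np.array(out)
E
python3 - <<'E'
from h import *
d=np.load("side3.npy"); R=rod(d,(480,166),110,275)
print(R.round(1))
print(blob("side",d,(481,167),45,96,6))
# inner bore: hole contour of mouth annulus
for f in("2","3"):
    dd=np.load(f"side{f}.npy");W=cloud("side",dd)
    m=((abs(W[...,2]-96)<5)&(np.hypot(W[...,0]-480,W[...,1]-167)<45)).astype(np.uint8)
    cs,h=cv2.findContours(m,cv2.RETR_CCOMP,cv2.CHAIN_APPROX_NONE)
    for c,hh in zip(cs,h[0]):
        if len(c)>7:
            e=cv2.fitEllipse(np.float32(ray("side",c.reshape(-1,2),96))); print(f,hh[3],len(c),np.round([*e[0],*e[1]],1))
E
```

```text
[[167.    1.  239.  472.2 157.2 273.5]
 [168.    1.  239.  471.1 159.7 272.7]
 [169.    2.  238.5 471.8 161.  270.6]
 [170.    3.  238.  473.  160.9 267.7]
 [171.   12.  233.5 479.7 170.  268.3]
 [172.   12.  233.5 479.3 170.6 265.3]
 [173.   12.  233.5 479.5 170.6 262.7]
 [174.   12.  233.5 479.1 171.4 261.2]
 [175.   11.  234.  477.3 170.4 258.8]
 [176.    8.  233.5 479.7 171.2 256.1]
 [177.    5.  234.  481.  163.3 247.4]
 [178.    5.  234.  482.7 163.1 244. ]
 [179.    5.  234.  483.6 163.  239.9]
 [180.    4.  234.  482.9 163.3 238.1]
 [181.    5.  234.  482.2 161.1 234.2]
 [182.    5.  234.  481.6 160.9 231.6]
 [183.    5.  234.  482.8 162.8 230.3]
 [184.    5.  234.  482.7 164.2 226.9]
 [185.    4.  234.5 481.7 162.3 223.5]
 [186.    4.  234.5 482.  163.4 221.7]
 [187.    4.  234.5 482.8 162.1 218.3]
 [188.    4.  234.5 482.  163.7 215.6]
 [189.    4.  234.5 482.  163.  212.7]
 [190.    4.  234.5 482.3 163.6 209.5]
 [191.    4.  234.5 483.7 162.  206.3]
 [192.    4.  234.5 482.2 164.  204.7]
 [193.    4.  234.5 482.5 163.4 200.4]
 [194.    4.  234.5 482.9 163.1 197.9]
 [195.    4.  234.5 483.5 162.8 195.2]
 [196.    4.  234.5 482.9 162.7 191.6]
 [197.    4.  234.5 482.5 163.6 189.5]
 [198.    4.  234.5 483.6 162.5 185.8]
 [199.    4.  234.5 483.4 162.8 181.8]
 [200.    4.  234.5 482.7 164.1 180.3]
 [201.    4.  234.5 483.4 162.9 176.6]
 [202.    4.  234.5 482.7 163.9 174.6]
 [203.    4.  234.5 483.6 163.4 170.8]
 [204.    4.  234.5 483.6 162.3 167.3]
 [205.    4.  234.5 484.6 161.7 163.6]
 [206.    3.  235.  483.4 161.6 160.5]]
{'n': 55, 'zmed': 94.9, 'circ': array([478.8, 166.6,  30.1]), 'ell': array([478.8, 166.5,  53.5,  57.7]), 'rect': array([478.8, 166.6,  51.9,  58.6,  24.3])}
2 -1 56 [479.  166.5  53.3  57.6]
2 0 27 [478.9 165.9  25.7  28. ]
3 -1 55 [479.2 166.1  52.7  56.9]
3 0 8 [497.6 175.4   5.4  14.9]
3 0 8 [460.9 155.4   5.4  15. ]
3 0 26 [479.2 165.5  26.5  27.6]
```

>>> send_rows(
  turn=[
    [0, 0, 0],
    [0, 0, 0],
    [0, 0, 0],
    [0, 0, 0],
    [0, 0, 0],
  ],
  travel=[
    [-0.005, 0.004, -0.03],
    [-0.005, 0.004, -0.07],
    [-0.005, 0.004, -0.095],
    [-0.005, 0.004, -0.104],
    [-0.005, 0.004, -0.104],
  ],
  jaw=[0.1, 0.1, 0.1, 0.1, 0.1],
)

```text
time_s: 17.4
eef_pos: [478.9, 166.8, 223.0]
orientation: [0.988, 0.152, -0.0, -0.0]
ft_force: [-0.7, 0.2, -1.4]
grip_width: 0.304
gripper_force: 58.9
```

>>> send_rows(
  turn=[
    [0, 0, 0],
    [0, 0, 0],
    [0, 0, 0],
    [0, 0, 0],
    [0, 0, 0],
  ],
  travel=[
    [0, 0, 0],
    [0, 0, 0],
    [0, 0, 0],
    [0, 0, 0],
    [0, 0, 0],
  ],
  jaw=[0.1, 0.1, 0.1, 0.1, 0.1],
)

```text
time_s: 17.9
eef_pos: [479.1, 167.0, 223.5]
orientation: [0.988, 0.152, 0.0, -0.0]
ft_force: [-0.2, 0.7, -1.1]
grip_width: 0.302
gripper_force: 58.9
```

Run:
```python
from h import *
print(r.observe()["eef_pos"])
ps=[imaging.get_image("side") for _ in range(6)]
p=np.mean([a[0] for a in ps],0).astype(np.uint8); d=np.median([a[1] for a in ps],0); np.save("side4.npy",d); cv2.imwrite("pics/side4.png",p)
R=rod(d,(480,166),101,200); L=R[(R[:,1]<=6)]
print(L[-10:].round(1)); print("upper",L[:12,3:5].mean(0),L[:12,5].mean(),"lower",L[-12:,3:5].mean(0),L[-12:,5].mean())
print(np.polyfit(L[:,5],L[:,3],1),np.polyfit(L[:,5],L[:,4],1))
print(blob("side",d,(481,167),45,96,5))
cv2.imwrite("pics/c4.png",cv2.resize(p[160:250,195:275],None,fx=6,fy=6,interpolation=cv2.INTER_CUBIC))
print(p[190:226:3,228:242].astype(int).sum(-1))
```

```text
[479.10708155 166.99048982 223.47673078]
[[214.    4.  235.5 480.7 165.8 139. ]
 [215.    4.  235.5 480.7 165.6 135.8]
 [216.    4.  235.5 480.8 165.2 132.3]
 [217.    4.  235.5 480.9 165.7 129.5]
 [218.    4.  235.5 481.2 165.6 126.4]
 [219.    4.  235.5 481.2 165.2 123.5]
 [220.    5.  236.  479.6 164.1 119.6]
 [221.    5.  236.  480.3 164.3 116.6]
 [222.    4.  236.5 479.1 164.7 113.2]
 [223.    3.  236.  479.9 166.3 110.9]]
upper [479.63330546 165.5528029 ] 178.0140202222475 lower [480.50342948 165.1941805 ] 127.7724303819379
[-1.39891233e-02  4.82239390e+02] [7.12283405e-03 1.64276856e+02]
{'n': 79, 'zmed': 95.1, 'circ': array([478.6, 166.5,  29.7]), 'ell': array([478.8, 166.6,  50.8,  53.5]), 'rect': array([478.5, 166.6,  51.9,  58.2,  26.4])}
[[225 294 311 270 228 213 206 207 222 257 274 243 230 278]
 [306 329 339 346 339 329 311 312 305 268 233 214 224 259]
 [352 350 354 362 365 354 338 325 313 303 305 299 283 266]
 [357 363 370 370 360 346 354 357 330 290 270 263 274 304]
 [372 372 369 359 343 351 396 413 374 310 288 311 333 342]
 [367 357 343 325 309 326 387 412 379 330 326 341 348 352]
 [333 320 309 292 275 316 391 419 386 336 328 346 356 359]
 [308 287 266 268 302 359 413 423 389 335 321 343 355 349]
 [261 275 306 330 342 361 390 409 389 340 320 331 337 337]
 [312 333 344 350 353 365 389 413 396 340 301 316 335 341]
 [344 348 348 343 336 336 366 407 404 348 291 270 261 253]
 [332 308 296 297 297 295 324 378 388 335 250 188 198 256]]
```

View pics/c4.png

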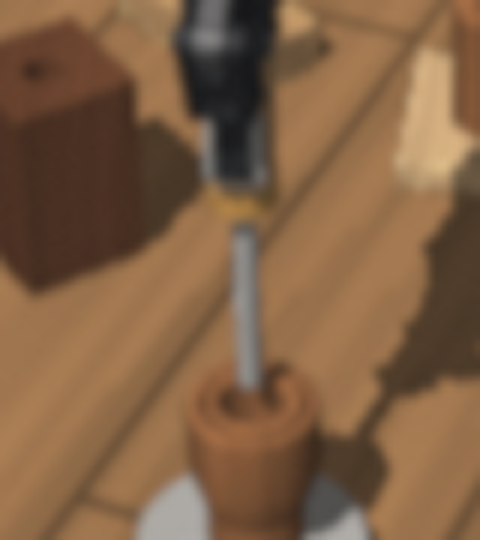

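The rod tip at (236.6,224.7) is over the bore mouth, which is centred at (236.9,227.2). It is upright and centred to about 1 mm. I'll nudge it 1 mm and lower it.

>>> send_rows(
  turn=[
    [0, 0, 0],
    [0, 0, 0],
    [0, 0, 0],
    [0, 0, 0],
    [0, 0, 0],
  ],
  travel=[
    [-0.002, 0, 0],
    [-0.002, 0, -0.01],
    [-0.002, 0, -0.025],
    [-0.002, 0, -0.04],
    [-0.002, 0, -0.05],
  ],
  jaw=[0.1, 0.1, 0.1, 0.1, 0.1],
)

```text
time_s: 18.7
eef_pos: [477.6, 166.8, 197.1]
orientation: [0.988, 0.152, -0.001, 0.0]
ft_force: [0.9, -1.0, -1.0]
grip_width: 0.304
gripper_force: 58.9
```

>>> send_rows(
  turn=[
    [0, 0, 0],
    [0, 0, 0],
    [0, 0, 0],
    [0, 0, 0],
    [0, 0, 0],
  ],
  travel=[
    [0, 0, -0.01],
    [0, 0, -0.025],
    [0, 0, -0.04],
    [0, 0, -0.053],
    [0, 0, -0.06],
  ],
  jaw=[0.1, 0.1, 0.1, 0.1, 0.1],
)

```text
time_s: 19.2
eef_pos: [477.8, 166.9, 167.5]
orientation: [0.988, 0.152, -0.0, -0.0]
ft_force: [-0.9, -0.4, -0.4]
grip_width: 0.305
gripper_force: 58.9
```

>>> send_rows(
  turn=[
    [0, 0, 0],
    [0, 0, 0],
    [0, 0, 0],
    [0, 0, 0],
    [0, 0, 0],
  ],
  travel=[
    [0, 0, 0],
    [0, 0, 0],
    [0, 0, 0],
    [0, 0, 0],
    [0, 0, 0],
  ],
  jaw=[0.1, 0.1, 0.1, 0.1, 0.1],
)

```text
time_s: 19.7
eef_pos: [478.2, 167.0, 168.5]
orientation: [0.988, 0.152, 0.0, -0.0]
ft_force: [0.2, 0.4, -0.8]
grip_width: 0.303
gripper_force: 58.9
```

Run:
```python
from h import *
print(r.observe()["eef_pos"])
ps=[imaging.get_image("side") for _ in range(6)]
p=np.mean([a[0] for a in ps],0).astype(np.uint8); d=np.median([a[1] for a in ps],0)
R=rod(d,(480,166),101,200); L=R[(R[:,1]<=6)]
print(L[-12:].round(1))
print(np.polyfit(L[:,5],L[:,3],1),np.polyfit(L[:,5],L[:,4],1))
print(blob("side",d,(481,167),45,96,4))
cv2.imwrite("pics/c5.png",cv2.resize(p[180:260,197:277],None,fx=7,fy=7,interpolation=cv2.INTER_CUBIC))
```

```text
[478.15864843 167.03021021 168.51844723]
[[215.    4.  236.5 478.2 165.6 137.2]
 [216.    4.  236.5 478.4 165.3 133.4]
 [217.    4.  236.5 477.9 166.4 131.1]
 [218.    4.  236.5 478.4 165.7 127.4]
 [219.    4.  236.5 478.3 166.  124.4]
 [220.    4.  236.5 478.1 166.  121. ]
 [221.    4.  236.5 478.8 165.3 117.5]
 [222.    4.  236.5 478.4 165.9 114.4]
 [223.    4.  236.5 478.4 165.7 110.9]
 [224.    4.  236.5 479.2 165.1 107.7]
 [225.    4.  236.5 478.9 166.  104.7]
 [226.    2.  236.  480.2 166.3 101.6]]
[-1.37387487e-01  4.94916487e+02] [-7.00631494e-03  1.67021813e+02]
{'n': 78, 'zmed': 95.1, 'circ': array([479.7, 166.7,  29.6]), 'ell': array([479.3, 165.9,  50.4,  52.3]), 'rect': array([479.7, 165.6,  55.1,  54.1,  80. ])}
```

View pics/c5.png

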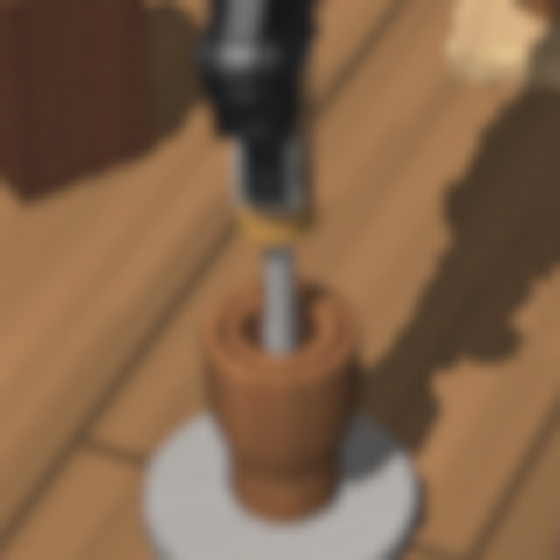

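The rod stands centred in the bore. It is at column 280 of the crop and the rim spans 205–360. At the mouth the measured axis is about (478.9,165.8), against a bore centre of (479.0,166.0).

```bash
python3 -c "
from station import ticket; print(ticket.sign_off())"
```

```text
the job is handed in; nothing more can be done
None
```

I swapped the two heads and handed the job in with the rod held upright in the bell's bore, centred to about 1 mm by the side camera and its tip about half-way down; the sign-off returned no verdict.

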